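Find the high side of a lens cell on the runout gauge

TASK

Check the lens tube lying in the V-blocks of the bench runout gauge for runout: lower the dial indicator by the knob on its post until its foot bears on the off-centre cell ring and the dial reads about 4 mm, and let go of the knob. Then turn the tube in its V-blocks by the spokes of its collar, without lifting it out or forcing it down, until the dial reads its highest, the ring's high side straight up under the foot, and leave it at rest there with the foot still on it. Never run the plunger hard against the end of its travel, and leave the other things on the bench where they are.

Things in the scene. Friction and masses are not known exactly. Their poses are not given: they have to be found in the camera images.
- gauge: Runout gauge fixed on the bench: dark steel base plate 200 x 260 x 18 mm with two steel 90-degree V-blocks (24 mm wide, at y -60 and +85 mm, 78 mm high). Origin on the bench under the tube's middle. y runs along the tube away from the spoked end, x from the tube towards the grey post, z up. The oiled V faces hold the tube's axis at x 0, z 75 mm. Position and yaw vary.
- post (a point): Top centre of the grey post, 42 mm square, 130 mm high, at gauge x +90, y +35 mm: it guides the indicator's slide. The base plate reaches from gauge x -70 to +130 and y -135 to +125 mm.
- quill_knob (a point): Centre of the upright black round knob (26 mm diameter, 32 mm high) on the indicator's sliding rod, at gauge x 90, y 35, z 252 mm less joint quill. Grasp it from above; the arm below it, its top 39 mm under this point, carries the dial 90 mm to the gauge's -x side. It moves only straight up and down.
- quill (a joint): Vertical slide of the whole indicator (knob, arm, dial, plunger): metres lowered from its top position, 0 to 0.055. Starts at 0.008 to 0.022. It stays where it is left; about 6 N of friction must be overcome to move it up or down.
- plunger (a joint): Reading of the dial: metres the sprung plunger is pushed up into the indicator, 0 (hanging free) to 0.020 (end of travel). Spring 0.8 N at 0 plus 0.15 N per mm.
- dial_face (a point): Centre of the white upturned dial face, 70 mm in diameter (case 76 mm wide, 24 mm high), straight above the foot. The thin black needle, 28 mm long, points to gauge +x at reading 0 and turns clockwise seen from above, 0.3 rad per mm of reading; strokes every 2 mm, longer ones at 0, 4, 8, 12, 16 and 20 mm.
- foot: Steel ball foot, 12 mm in diameter, at the lower end of the indicator's plunger. Origin at its lowest point.
- foot_tip (a point): Lowest point of the foot, at gauge x 0, y 35, z 140 mm - quill + plunger. When it rests on the ring of the seated tube, z = 100 mm + 5 mm x cos(angle of the ring's high side from straight up): 105 mm with the high side up, 95 mm with the low side up.
- tube: Loose lens tube lying in the V-blocks, about 0.8 kg: aluminium barrel, 26 mm diameter, 225 mm long along its y (the gauge's y, shifted up to 4 mm). Origin on the axis. Starts with own z up, one spoke straight up. Turns lightly about its axis (2 to 4 N at a spoke) and stays where it is left.
- cell_place (a point): Point on the tube's axis, at tube y +35 mm, inside the black cell ring (50 mm diameter, 26 mm wide). The ring is fixed fast on the tube but sits 5 mm off-centre; its high side lies at an unknown angle about the tube, at least 0.95 rad from straight up at the start.
- collar (a point): Centre, on the axis, of the black turning collar (36 mm diameter, 16 mm wide) at tube y -105 mm. Four round polished steel spokes, 8 mm thick, stand out along the tube's own +z, -z, +x and -x to 45 mm from the axis. A finger beside the upper spoke, or two astride it from above, moved along gauge x turns the tube; keep fingertips 22 mm or more above the axis.
- dish: Bystander: glass dish with lid, 94 mm in diameter, 15 mm high, to the robot's side of the gauge.
- eyepiece: Bystander: black eyepiece standing, 38 mm in diameter, 50 mm high, to the robot's side of the gauge.
- jar: Bystander: small jar with white cap, 48 mm in diameter, 65 mm high, beyond the gauge's +y end.
- driver: Bystander: screwdriver lying, 150 mm long, beyond the gauge's -y end.
- objective: Bystander: steel objective standing, 24 mm in diameter, 40 mm high, beyond the gauge's post.
Mind the look-alikes: they are no part of the job. Of the things shaped like the tube, the aluminium one is meant.

How it is judged:
By the outcome, as a careful person would: the job done as asked, in the order asked, and still so for the second after the job is handed in, with the robot touching nothing.
It also fails if it takes over 59 s, if anything falls off the work surface, if the arm or the gripper's body presses on something with over 40 N, if the wrist force passes 120 N, or if a joint passes its speed limit or range.

ROBOT

A 7-joint arm with a two-finger parallel gripper is mounted at the origin on the work surface. World frame = base frame: x ahead of the robot, y to its left, z up, the work surface at z = 0. Lengths are in m, angles in rad, forces in N, time in s.
With the tool pointing down it reaches from about 0.4 to 0.875 m from the base axis. Payload 6.5 kg.
Tool frame: the origin (TCP) lies on the centre line of the jaws, within the pads' length; the fingertips stand 8 mm ahead of it and the grasp point (between the pads) lies 11 mm behind it (r.nose_length is the distance from the TCP to the fingertips, in m); z points along the fingers, y is the line along which they close (so a half turn about z gives the same grasp; the last joint's range is limited). The gripper opens to 85 mm and grips with 20 to 120 N. Pads are 22 mm wide; open, the fingers measure 114 mm over their backs; the gripper's body (76 mm by 85 mm) begins 54 mm behind the grasp point. The pads swing forward as they close: fully open they stand 13 mm farther back than shut.
Start: joints at [-1.27, 0.536, -0.004, 1.538, 0.003, 1.067, -0.071], TCP at [0.233, 0.607, 0.239] pointing down, gripper open.
Joint ranges: [-2.7, 2.7], [-0.37, 2.16], [-1.27, 1.26], [0.24, 2.4], [-1.31, 4.45], [0.19, 1.91], [-2.76, 2.76]. Speed limits (rad/s): [2.39, 2.39, 3.14, 3.14, 3.14, 3.14, 3.14].

INTERFACE

Orientations are given as a unit quaternion [x, y, z, w].
In Python, from bench import r gives the robot as it stands. The module is installed in compiled form; this text tells all that it offers.
- The arm moves only by the tool apply_moves, never from a script. Its argument "increments" is a list of rows, each an object of numbers: "grip": the finger opening in mm, from 0 to 85.4; "dx", "dy", "dz": the shift along the tool's x, y, z in units of 0.8 m (1.0 is 0.8 m); "rx", "ry", "rz": the turn, a rotation vector about the tool's x, y, z in units of 90 degrees (1.0 is 90 degrees). In form: [{"grip": .., "dx": .., "dy": .., "dz": .., "rx": .., "ry": .., "rz": ..}, ...]. A call has 1 to 8 rows; each row shifts and turns the commanded pose from where the row before left it, along the tool's axes as they then stand; what a row does not reach is not made up. A row lasts 1/12 s, in which the tool goes at most 41.7 mm and 7.16 degrees, less where a joint would pass 70% of its speed; a pose out of reach is approached as far as the arm can. A call with a number of a shift or a turn outside -1 to 1 is refused whole. A call with a gripper value outside its range is refused whole. The fingers move at their own pace and stop on an object; "grip_force" is the grip in N (left out, the last holds). Time passes only in rows, so rows that do not move let the fingers close. It gives the time, the measured TCP pose, the force, the opening and the grip force at its end, in the units of the state.
- r.read_state(): the state, without advancing time (a new reading comes with each control period).
- r.capture(name): name is "side" or "top"; returns a dict with "img" (480x640x3 uint8, red, green, blue), "camera_matrix" (3x3 intrinsics, pixels), "dist" ([k1, k2, p1, p2, k3] as OpenCV has them; the pictures are not rectified), "R" (3x3) and "t" (3): a world point X has camera coordinates R X + t. Camera axes: x right, y down, z forward; pixel columns grow to the right and rows downward; lengths in m; the calibration is good to about 2 mm. A picture is of the moment at which its call begins. There is no depth.
- r.finish_job(): hands the job in; it is judged then, once.
The state is a dict: "clock": time; "q": joint angles; "joint_velocities": joint speeds; "joint_torque": joint torques, N m; "tcp_pos": TCP position; "eef_rot": TCP orientation; "force": force on the tool from outside, world axes, zero at the start; "torque": the same for the moment, N m; "finger_gap": finger opening in m; "finger_force": force on a finger pad.
Only numpy, scipy, OpenCV 4.12 (cv2) and the standard library are available. Lean on these libraries where they do the work, as an engineer would, in place of code of your own. Each camera call takes 0.05 s, during which the arm holds its last target. There are 200 camera calls.

## Working session

There is one attempt and no reset: what is moved stays moved. The work goes in short steps, Python scripts to look and compute and a tool call to move; the robot and the scene stay as the last step left them, time stands still between calls to the robot, and variables do not carry over. Pictures are saved under pics/ and viewed, at most 10 in all, crops included, and the job is handed in when it is done.

Besides the shell and the picture viewer there is one more tool, called after "Request:" by a JSON object that holds its "api" and its "payload". apply_moves: Moves the arm, as the interface text tells. Shifts and turns lie within -1 to 1; 1 stands for 0.8 m of shift or 90 degrees of turn. Its arguments: {"type":"object","properties":{"increments":{"type":"array","items":{"type":"object","properties":{"grip":{"type":"number"},"dx":{"type":"number","minimum":-1,"maximum":1},"dy":{"type":"number","minimum":-1,"maximum":1},"dz":{"type":"number","minimum":-1,"maximum":1},"rx":{"type":"number","minimum":-1,"maximum":1},"ry":{"type":"number","minimum":-1,"maximum":1},"rz":{"type":"number","minimum":-1,"maximum":1}}}},"grip_force":{"type":"number"}},"required":["increments"]}

```bash
mkdir -p pics; python3 - <<'E'
from bench import r
import cv2,numpy as np
s=r.read_state();print(s)
for n in("top","side"):
    c=r.capture(n);cv2.imwrite(f"pics/{n}0.png",c["img"][:,:,::-1])
    print(n,c["camera_matrix"],c["dist"],c["R"],c["t"],-np.array(c["R"]).T@c["t"])
E
```

```text
{'clock': 0.0, 'q': array([-1.27020259,  0.53719055, -0.00442956,  1.53886101,  0.00255229,
        1.06729009, -0.07115906]), 'joint_velocities': array([ 6.15095300e-06, -1.72717650e-03,  1.60106971e-03,  1.01743918e-03,
       -1.06155661e-03,  9.37689798e-04,  7.72115729e-04]), 'joint_torque': array([-1.31117276e-04, -5.83416259e+01,  1.04823232e+00, -2.59106952e+01,
        1.21954019e-02,  9.54271643e-03,  5.13555918e-06]), 'tcp_pos': array([0.23289421, 0.60618766, 0.23840207]), 'eef_rot': array([ 1.82330137e-01,  9.83236981e-01, -8.64285567e-04, -1.14140654e-04]), 'force': array([ 0.20452458, -0.45017953, -0.12215901]), 'torque': array([-0.02784815,  0.01364513, -0.02149054]), 'finger_force': 0.0, 'finger_gap': 0.08535300771858309}
top [[547.46922301   0.         323.21714156]
 [  0.         547.46922301 249.20140298]
 [  0.           0.           1.        ]] [0.04193312 0.         0.         0.         0.        ] [[-0.02707468 -0.99955426 -0.01257959]
 [-0.99570314  0.02808091 -0.08824238]
 [ 0.0885563   0.0101364  -0.9960196 ]] [0.10061178 0.487678   1.3331405 ] [0.37024856 0.07335924 1.37213358]
side [[500.18181949   0.         318.24850736]
 [  0.         500.18181949 239.49309851]
 [  0.           0.           1.        ]] [-0.07967782  0.          0.          0.          0.        ] [[ 0.86322154 -0.50438315  0.02112362]
 [-0.24637369 -0.45743743 -0.85443022]
 [ 0.44062294  0.73235827 -0.51913658]] [-0.39602739  0.29206767  0.86893366] [ 0.03094505 -0.70251761  0.70901222]
```

View pics/top0.png

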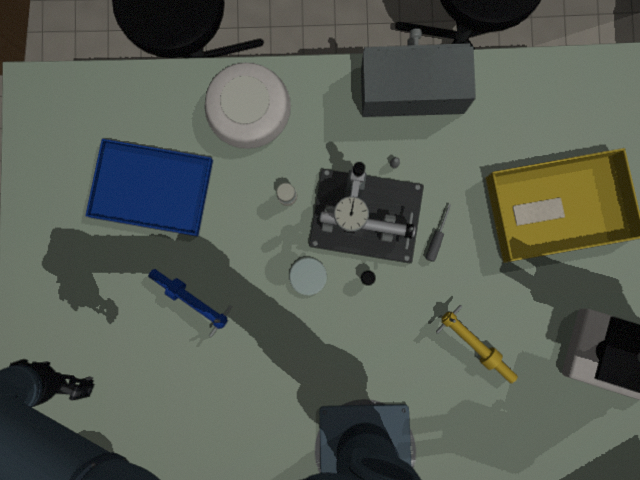

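View pics/side0.png

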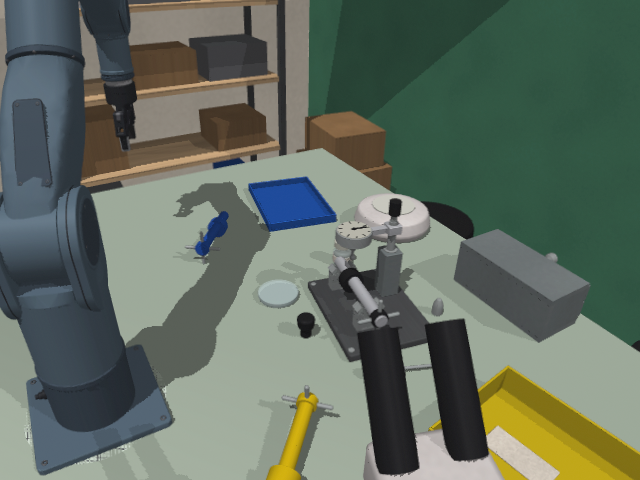

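Top view: gauge plate with corners near (318,168), (424,183), (415,264), (308,248); knob (358,169), dial (351,213), collar near (410,230). Next I enlarge this region and compute the pose.

```bash
cat > h.py <<'E'
from bench import r
import cv2,numpy as np
def ray(c,uv):
    p=cv2.undistortPoints(np.array([[uv]],float),c["camera_matrix"],np.array(c["dist"]))[0,0]
    R=np.array(c["R"]);o=-R.T@c["t"];return o,R.T@np.array([p[0],p[1],1])
def onz(c,uv,z):
    o,d=ray(c,uv);return o+d*(z-o[2])/d[2]
def proj(c,X):
    R=np.array(c["R"]);return cv2.projectPoints(np.array([X],float),cv2.Rodrigues(R)[0],np.array(c["t"]),c["camera_matrix"],np.array(c["dist"]))[0][0,0]
E
python3 - <<'E'
from h import *
c=r.capture("top")
a=c["img"][150:280,295:435,::-1]
im=cv2.resize(a,None,fx=5,fy=4.5*5/4.5*0.92,interpolation=cv2.INTER_CUBIC)
cv2.imwrite("pics/t1.png",cv2.resize(a,(700,600),interpolation=cv2.INTER_CUBIC))
s=r.capture("side")
b=s["img"][190:360,295:465,::-1]
cv2.imwrite("pics/s1.png",cv2.resize(b,(600,600),interpolation=cv2.INTER_CUBIC))
for uv in [(318,168),(424,183),(415,264),(308,248)]: print(onz(c,uv,.018))
E
```

```text
[0.69590754 0.09470378 0.018     ]
[ 0.64958309 -0.16915659  0.018     ]
[ 0.44758493 -0.13842544  0.018     ]
[0.49470638 0.12485551 0.018     ]
```

View pics/t1.png

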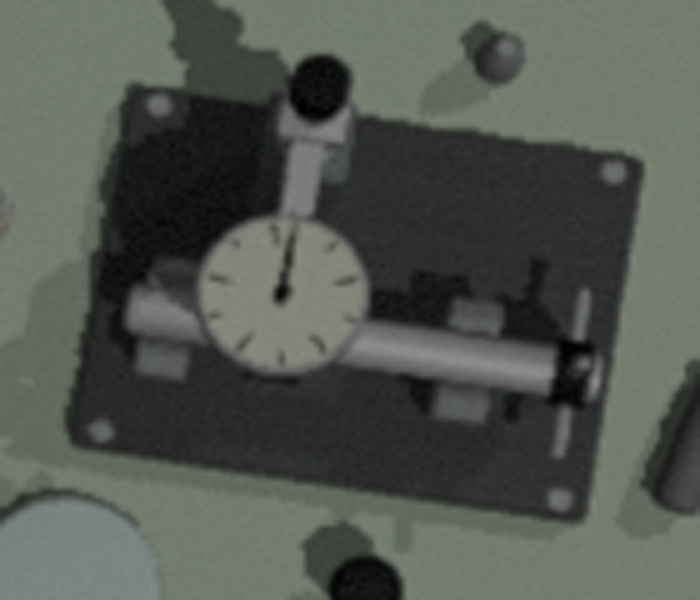

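View pics/s1.png

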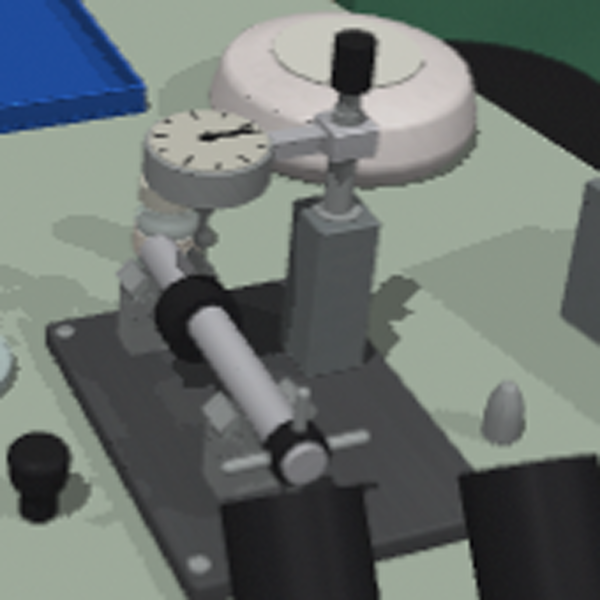

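Side crop: ring around (195,310), collar end (303,462), knob (354,62), dial (208,145), needle at about 0; top crop: plate corners sharp. I now fit the gauge pose, quill and ring offset.

```bash
cat >> h.py <<'E'
def fit(c,px):
    W=np.array([onz(c,p,.018)[:2] for p in px]);G=np.array([(.13,.125),(.13,-.135),(-.07,-.135),(-.07,.125)])
    A=[];b=[]
    w,g=W-W.mean(0),G-G.mean(0)
    yaw=np.arctan2((g[:,0]*w[:,1]-g[:,1]*w[:,0]).sum(),(g*w).sum())
    R=np.array([[np.cos(yaw),-np.sin(yaw)],[np.sin(yaw),np.cos(yaw)]])
    t=W.mean(0)-R@G.mean(0);return yaw,R,t,W-(G@R.T+t)
E
python3 - <<'E'
from h import *
c=r.capture("top");s=r.capture("side")
def top(x,y):return (295-.5+(x+.5)/5,150-.5+(y+.5)*130/600)
def side(x,y):return (295-.5+(x+.5)*170/600,190-.5+(y+.5)*170/600)
yaw,R,t,e=fit(c,[top(128,85),top(642,160),top(583,522),top(70,445)])
print("yaw",yaw,"t",t,"res",e*1e3)
w=lambda x,y,z:np.r_[R@[x,y]+t,z]
# side cross-check
for n,uv in dict(knob=side(354,62),dial=side(207,143),end=side(303,462)).items():
    o,d=ray(s,uv); 
    # gauge frame of ray
    og=np.r_[R.T@(o[:2]-t),o[2]];dg=np.r_[R.T@d[:2],d[2]]
    for ax,v in dict(knob=[(1,.035),(0,.09)],dial=[(1,.035),(0,0)],end=[(2,.075),(0,0)])[n]:
        print(n,ax,og+dg*(v-og[ax])/dg[ax])
for n,uv,z in (("knob",top(320,87),.255),("dial",top(284,294),.20),("end",top(600,378),.075),("post",top(317,125),.13)):
    print(n,R.T@(onz(c,uv,z)[:2]-t))
# ring
im=cv2.cvtColor(np.ascontiguousarray(s["img"]),cv2.COLOR_RGB2GRAY)
x0,y0=[int(v) for v in side(195,315)]
roi=im[y0-20:y0+20,x0-20:x0+20]
print(roi[::2,::2])
E
```

```text
yaw -0.18650120520319 t [ 0.54463207 -0.01035825] res [[ 0.12229246  0.80630019]
 [-0.91078114  0.58427397]
 [ 0.22056567  0.82016033]
 [ 0.56792301 -2.21073449]]
knob 1 [0.09217396 0.035      0.23155565]
knob 0 [0.09       0.03124041 0.23377064]
dial 1 [0.00054341 0.035      0.1924436 ]
dial 0 [0.         0.03383182 0.19318822]
end 2 [ 5.77773831e-05 -1.18625537e-01  7.50000000e-02]
end 0 [ 0.         -0.11872633  0.0750973 ]
knob [0.08598048 0.03378374]
dial [-0.00024086  0.03321224]
end [-4.70144863e-05 -1.23590580e-01]
post [0.09728996 0.03037956]
[[146 142 126 140 151 166 168 146 155 141 113  76  86  91 165 164 165 165
  164 164]
 [147 144 124 130 147 159 167 165 132 136  76  95 111 164 164 165 164 164
  164 164]
 [146 146 132 114 136 150 164 169  97 105  71  76 118 164 164 164 164 165
  165 164]
 [144 131 115  94 124 142 155 166  95  97  76  72  94 164 164 164 164 164
  165 164]
 [130 134 131  89  99 132 147 160 153  96  94  74  83 106 164 164 165 164
  164 164]
 [135 134 132 124  88 114 137 152 154  88  31  22  28  42 148 164 164 164
  164 164]
 [104 133 131 102  90  89 125  7
[... 458 characters left out ...]
  27  29
   36  38]
 [ 92  91  87  88  90  49  24  27  25  31 128 148 162 171 174 165 124  31
   36  36]
 [ 91  91  90  89  89  82  24  24  24  24 104 136 153 166 174 173 159  67
   35  36]
 [ 81  91  89  89  89  90  51  25  23  24  35 118 143 159 170 174 169 149
   39  36]
 [ 69  90  91  91  89  88  99  23  24  24  24  71 129 148 162 172 174 166
  133  36]
 [ 66  70  75  71  65  66  72  67  23  24  24  21 103 136 153 166 174 173
  158  79]
 [ 64  66  65  65  65  64  67  67  43  37  27  26  46 118 143 158 169 174
  170 151]
 [ 66  66  66  65  66  66  65  61  44  43  43  43  43  77 129 148 160 172
  173 165]
 [ 67  65  66  65  64  66  66  67  67  44  42  43  44  42 104 135 152 165
  173 170]]
```

```bash
cat >> h.py <<'E'
YAW=-.1865;T=np.array([.5446,-.0104]);RG=np.array([[np.cos(YAW),-np.sin(YAW)],[np.sin(YAW),np.cos(YAW)]])
W=lambda x,y,z:np.r_[RG@[x,y]+T,z]
def togauge(p):return np.r_[RG.T@(np.array(p)[:2]-T),p[2]]
E
python3 - <<'E'
from h import *
s=r.capture("side")
im=cv2.cvtColor(np.ascontiguousarray(s["img"]),cv2.COLOR_RGB2GRAY)
ps=np.array([proj(s,W(0,y,.075)) for y in(.022,.048,-.113)]);print("axis px",ps)
x0,y0=330,258;
m=np.zeros_like(im);m[y0:y0+50,x0:x0+45]=(im[y0:y0+50,x0:x0+45]<34)*255
n,l,st,ce=cv2.connectedComponentsWithStats(m);k=1+st[1:,4].argmax();print(st[k],ce[k])
pts=cv2.findContours((l==k).astype(np.uint8),0,1)[0][0]
hull=cv2.convexHull(pts);M=cv2.moments(hull)
h0=np.array([M['m10']/M['m00'],M['m01']/M['m00']]);print("hull",h0,M['m00'],hull[:,0].min(0),hull[:,0].max(0))
a=np.linspace(0,2*np.pi,60)
for dy in(-.006,0,.003):
  for nm,ox,oz in(("c",0,0),("+x",.005,0),("+z",0,.005)):
    P=np.array([proj(s,W(ox+.025*np.cos(u),.035+dy+y,.075+oz+.025*np.sin(u))) for u in a for y in(-.013,.013)],np.float32)
    H=cv2.convexHull(P);M=cv2.moments(H);print(dy,nm,M['m10']/M['m00'],M['m01']/M['m00'],M['m00'],P.min(0),P.max(0))
for y in range(y0,y0+46):print(''.join('#' if v<34 else '+' if v<46 else '.' for v in im[y,x0:x0+45]))
E
```

```text
axis px [[352.27297841 280.06206274]
 [347.67546998 273.45790827]
 [379.21594655 318.77166379]]
[339 268  25  25 284] [348.64084507 278.11971831]
hull [350.59144893 279.74030087] 421.0 [339 268] [363 292]
-0.006 c 351.0110326075507 278.2472014072116 494.0766184180975 [338.11032 265.32654] [364.0008  291.16693]
-0.006 +x 353.13027269966324 277.8309547845949 492.5942496708594 [340.2409  264.92825] [366.10843 290.7335 ]
-0.006 +z 351.14002128607706 276.3701292950877 496.60681307921186 [338.20718 263.41544] [364.1617 289.3236]
0 c 349.94573524911317 276.71696407122045 489.9472503038123 [337.10397 263.8503 ] [362.8751  289.58206]
0 +x 352.05729593293944 276.30469636822494 488.48544372199103 [339.2267  263.45584] [364.9752  289.15274]
0 +z 350.07153176685193 274.8442936661417 492.44213926559314 [337.19797 261.94397] [363.03247 287.74277]
0.003 c 349.416531590295 275.9567949343268 487.9002836830914 [336.60406 263.117  ] [362.31586 288.7947 ]
0.003 +x 351.52426981242917 275.5464957229768 486.4487628256902 [338.72293 262.72443] [364.41223 288.36743]
0.003 +z 349.54073980975716 274.08633262318
[... 1480 characters left out ...]
..++++++++
.............+#######+...............++++++++
..............+#######................++.....
...............########......................
..............++++#####......................
..............++++++++++.....................
..............++++++++++.....................
................+++++++++....................
.................+++++++++...................
.................+++++++++...................
.................+++++++..+..................
..........................++.................
.............................................
.............................................
.............................................
.............................................
```

Ring's high side is nearly straight down (outline about 6 mm low, 1 mm to +x), so about half a turn is needed. Quill ≈ 0.020. First I go above the knob, jaws closing along gauge y.

```bash
cat >> h.py <<'E'
from scipy.spatial.transform import Rotation as Ro
def go(x,y,z,n=None):
    "rows needed to bring TCP to gauge x,y,z (m); prints per-row units"
    s=r.read_state();R=Ro.from_quat(s["eef_rot"])
    d=R.inv().apply(W(x,y,z)-s["tcp_pos"]);n=n or int(np.ceil(np.linalg.norm(d)/.04))
    ty=R.apply([0,1,0]);tz=R.apply([0,0,1])
    print("t",s["clock"],"g",togauge(s["tcp_pos"]).round(4),"F",s["force"].round(1),"gap",round(s["finger_gap"],4),"tool y in gauge deg",np.degrees(np.arctan2(ty[1],ty[0])-YAW).round(2),"z",tz.round(3))
    print(n,"rows of",(d/.8/n).round(4),"total mm",(d*1e3).round(1))
E
python3 -c "
from h import *
go(.09,.035,.31)"
```

```text
t 0.35 g [-0.4205  0.5485  0.2391] F [0.1 0.2 0.7] gap 0.0853 tool y in gauge deg 79.67 z [-0. -0. -1.]
19 rows of [-0.0391 -0.0272 -0.0047] total mm [-594.4 -413.7  -70.7]
```

Request:
{"api": "apply_moves", "payload": {"increments": [{"grip": 60,"rz": -0.058,"dz": -0.045},{"grip": 60,"rz": -0.058,"dz": -0.045},{"grip": 60}]}}

```text
$.increments[0]: bad value
```

```bash
python3 -c "
from h import *
go(.09,.035,.31)"
```

```text
t 0.35 g [-0.4205  0.5485  0.2391] F [0.1 0.2 0.7] gap 0.0853 tool y in gauge deg 79.67 z [-0. -0. -1.]
19 rows of [-0.0391 -0.0272 -0.0047] total mm [-594.4 -413.7  -70.7]
```

Request:
{"api": "apply_moves", "payload": {"increments": [{"grip": 60,"dx": 0,"dy": 0,"dz": -0.045,"rx": 0,"ry": 0,"rz": -0.058},{"grip": 60,"dx": 0,"dy": 0,"dz": -0.045,"rx": 0,"ry": 0,"rz": -0.058},{"grip": 60,"dx": 0,"dy": 0,"dz": 0,"rx": 0,"ry": 0,"rz": 0}]}}

```text
clock: 0.6
tcp_pos: [0.2343, 0.6101, 0.3189]
eef_rot: [0.09, 0.996, 0.006, 0.001]
force: [1.2, 0.5, 1.3]
finger_gap: 0.0598
finger_force: 0.0
```

```bash
python3 -c "
from h import *
go(.09,.035,.31)"
```

```text
t 0.6 g [-0.42    0.5522  0.3189] F [1.2 0.5 1.3] gap 0.0598 tool y in gauge deg 90.35 z [ 0.004  0.011 -1.   ]
19 rows of [-0.0333 -0.0342  0.0002] total mm [-506.8 -520.3    3.7]
```

Request:
{"api": "apply_moves", "payload": {"increments": [{"grip": 60,"dx": -0.033,"dy": -0.034,"dz": 0,"rx": 0,"ry": 0,"rz": 0},{"grip": 60,"dx": -0.033,"dy": -0.034,"dz": 0,"rx": 0,"ry": 0,"rz": 0},{"grip": 60,"dx": -0.033,"dy": -0.034,"dz": 0,"rx": 0,"ry": 0,"rz": 0},{"grip": 60,"dx": -0.033,"dy": -0.034,"dz": 0,"rx": 0,"ry": 0,"rz": 0},{"grip": 60,"dx": -0.033,"dy": -0.034,"dz": 0,"rx": 0,"ry": 0,"rz": 0},{"grip": 60,"dx": -0.033,"dy": -0.034,"dz": 0,"rx": 0,"ry": 0,"rz": 0},{"grip": 60,"dx": -0.033,"dy": -0.034,"dz": 0,"rx": 0,"ry": 0,"rz": 0},{"grip": 60,"dx": -0.033,"dy": -0.034,"dz": 0,"rx": 0,"ry": 0,"rz": 0}]}}

```text
clock: 1.27
tcp_pos: [0.4016, 0.3525, 0.3115]
eef_rot: [0.092, 0.996, 0.0, 0.0]
force: [1.2, 0.2, -0.0]
finger_gap: 0.0598
finger_force: 0.0
```

Request:
{"api": "apply_moves", "payload": {"increments": [{"grip": 60,"dx": -0.033,"dy": -0.034,"dz": 0,"rx": 0,"ry": 0,"rz": 0},{"grip": 60,"dx": -0.033,"dy": -0.034,"dz": 0,"rx": 0,"ry": 0,"rz": 0},{"grip": 60,"dx": -0.033,"dy": -0.034,"dz": 0,"rx": 0,"ry": 0,"rz": 0},{"grip": 60,"dx": -0.033,"dy": -0.034,"dz": 0,"rx": 0,"ry": 0,"rz": 0},{"grip": 60,"dx": -0.033,"dy": -0.034,"dz": 0,"rx": 0,"ry": 0,"rz": 0},{"grip": 60,"dx": -0.033,"dy": -0.034,"dz": 0,"rx": 0,"ry": 0,"rz": 0},{"grip": 60,"dx": -0.033,"dy": -0.034,"dz": 0,"rx": 0,"ry": 0,"rz": 0},{"grip": 60,"dx": 0,"dy": 0,"dz": 0,"rx": 0,"ry": 0,"rz": 0}]}}

```text
clock: 1.93
tcp_pos: [0.5513, 0.1241, 0.3117]
eef_rot: [0.098, 0.995, -0.002, 0.002]
force: [0.4, -1.2, -0.6]
finger_gap: 0.0597
finger_force: 0.0
```

```bash
python3 -c "
from h import *
go(.09,.035,.31)"
```

```text
t 1.9333 g [-0.0184  0.1334  0.3117] F [ 0.4 -1.2 -0.6] gap 0.0597 tool y in gauge deg 89.44 z [ 0.003 -0.004 -1.   ]
4 rows of [-0.0342 -0.0304  0.0008] total mm [-109.3  -97.3    2.5]
```

Request:
{"api": "apply_moves", "payload": {"increments": [{"grip": 60,"dx": -0.034,"dy": -0.03,"dz": 0,"rx": 0,"ry": 0,"rz": 0},{"grip": 60,"dx": -0.034,"dy": -0.03,"dz": 0,"rx": 0,"ry": 0,"rz": 0},{"grip": 60,"dx": -0.034,"dy": -0.03,"dz": 0,"rx": 0,"ry": 0,"rz": 0},{"grip": 60,"dx": -0.034,"dy": -0.03,"dz": 0,"rx": 0,"ry": 0,"rz": 0},{"grip": 60,"dx": 0,"dy": 0,"dz": 0,"rx": 0,"ry": 0,"rz": 0},{"grip": 60,"dx": 0,"dy": 0,"dz": 0,"rx": 0,"ry": 0,"rz": 0}]}}

```text
clock: 2.43
tcp_pos: [0.6374, 0.0162, 0.3109]
eef_rot: [0.094, 0.996, -0.001, 0.0]
force: [-0.1, 0.2, 0.1]
finger_gap: 0.0599
finger_force: 0.0
```

```bash
python3 -c "
from h import *
go(.09,.035,.223)
s=r.capture('side')
b=s['img'][140:300,295:455,::-1]
cv2.imwrite('pics/s2.png',cv2.resize(b,(600,600),interpolation=cv2.INTER_CUBIC))"
```

```text
t 2.4333 g [0.0863 0.0433 0.3109] F [-0.1  0.2  0.1] gap 0.0599 tool y in gauge deg 89.84 z [-0.    -0.001 -1.   ]
3 rows of [-0.0016 -0.0034  0.0366] total mm [-3.7 -8.2 87.9]
```

View pics/s2.png

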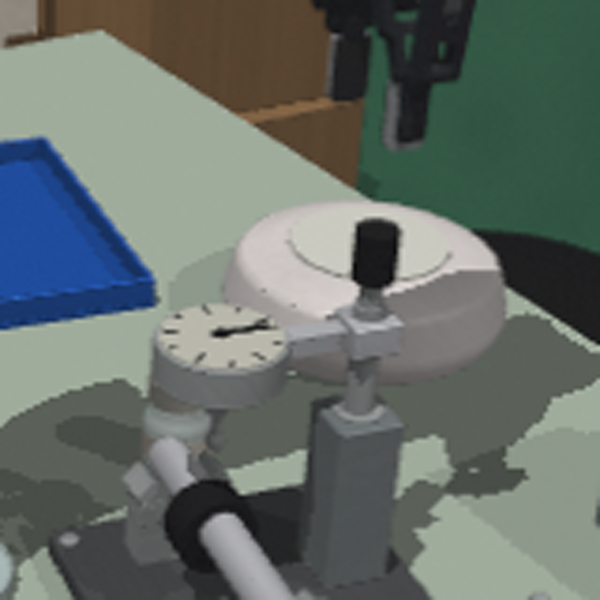

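Gripper is above the knob (fingers at (350,75) and (408,120), knob (377,250)); correct by 4 and 8 mm, then descend.

Request:
{"api": "apply_moves", "payload": {"increments": [{"grip": 60,"dx": -0.005,"dy": -0.01,"dz": 0,"rx": 0,"ry": 0,"rz": 0},{"grip": 60,"dx": 0,"dy": 0,"dz": 0.036,"rx": 0,"ry": 0,"rz": 0},{"grip": 60,"dx": 0,"dy": 0,"dz": 0.036,"rx": 0,"ry": 0,"rz": 0},{"grip": 60,"dx": 0,"dy": 0,"dz": 0.036,"rx": 0,"ry": 0,"rz": 0},{"grip": 60,"dx": 0,"dy": 0,"dz": 0,"rx": 0,"ry": 0,"rz": 0},{"grip": 60,"dx": 0,"dy": 0,"dz": 0,"rx": 0,"ry": 0,"rz": 0}]}}

```text
clock: 2.98
tcp_pos: [0.6382, 0.011, 0.2243]
eef_rot: [0.091, 0.996, -0.0, -0.001]
force: [0.3, -0.2, -0.2]
finger_gap: 0.06
finger_force: 0.0
```

```bash
python3 -c "
from h import *
go(.09,.035,.223)"
```

```text
t 2.9833 g [0.088  0.0384 0.2243] F [ 0.3 -0.2 -0.2] gap 0.06 tool y in gauge deg 90.2 z [-0.003  0.    -1.   ]
1 rows of [-0.0025 -0.0042  0.0016] total mm [-2.  -3.4  1.3]
```

Request:
{"api": "apply_moves", "payload": {"increments": [{"grip": 20,"dx": 0,"dy": 0,"dz": 0,"rx": 0,"ry": 0,"rz": 0},{"grip": 20,"dx": 0,"dy": 0,"dz": 0,"rx": 0,"ry": 0,"rz": 0},{"grip": 20,"dx": 0,"dy": 0,"dz": 0,"rx": 0,"ry": 0,"rz": 0},{"grip": 20,"dx": 0,"dy": 0,"dz": 0,"rx": 0,"ry": 0,"rz": 0},{"grip": 20,"dx": 0,"dy": 0,"dz": 0,"rx": 0,"ry": 0,"rz": 0}], "grip_force": 35}}

```text
clock: 3.4
tcp_pos: [0.64, 0.0066, 0.2267]
eef_rot: [0.093, 0.996, -0.002, 0.001]
force: [-1.2, -6.4, 0.9]
finger_gap: 0.0247
finger_force: 36.5
```

```bash
python3 -c "
from h import *
go(.09,.035,.223);print(r.read_state()['finger_force'])"
```

```text
t 3.4 g [0.0906 0.0344 0.2267] F [-1.2 -6.4  0.9] gap 0.0247 tool y in gauge deg 89.98 z [ 0.002 -0.004 -1.   ]
1 rows of [0.0007 0.0007 0.0047] total mm [0.6 0.6 3.7]
36.46575629711151
```

Request:
{"api": "apply_moves", "payload": {"increments": [{"grip": 20,"dx": 0,"dy": -0.004,"dz": 0.008,"rx": 0,"ry": 0,"rz": 0},{"grip": 20,"dx": 0,"dy": 0,"dz": 0.009,"rx": 0,"ry": 0,"rz": 0},{"grip": 20,"dx": 0,"dy": 0,"dz": 0.008,"rx": 0,"ry": 0,"rz": 0},{"grip": 20,"dx": 0,"dy": 0,"dz": 0.006,"rx": 0,"ry": 0,"rz": 0},{"grip": 20,"dx": 0,"dy": 0,"dz": 0,"rx": 0,"ry": 0,"rz": 0},{"grip": 20,"dx": 0,"dy": 0,"dz": 0,"rx": 0,"ry": 0,"rz": 0}]}}

```text
clock: 3.9
tcp_pos: [0.6399, 0.0066, 0.1993]
eef_rot: [0.092, 0.996, -0.0, 0.001]
force: [6.1, -2.1, -5.3]
finger_gap: 0.0247
finger_force: 35.8
```

```bash
cat >> h.py <<'E'
def pair(name,zd):
    "upscaled crops of the dial from both cameras, side by side"
    out=[]
    for n in("top","side"):
        c=r.capture(n);u,v=[int(round(q)) for q in proj(c,W(0,.035,zd))]
        out.append(cv2.resize(np.ascontiguousarray(c["img"][v-24:v+24,u-28:u+28,::-1]),(400,343),interpolation=cv2.INTER_CUBIC))
    cv2.imwrite(f"pics/{name}.png",np.hstack(out))
E
python3 -c "
from h import *
go(.09,.035,.223);pair('d1',.172)"
```

```text
t 3.9 g [0.0905 0.0344 0.1993] F [ 6.1 -2.1 -5.3] gap 0.0247 tool y in gauge deg 90.11 z [ 0.002 -0.001 -1.   ]
1 rows of [ 0.0006  0.0008 -0.0297] total mm [  0.5   0.6 -23.7]
```

View pics/d1.png

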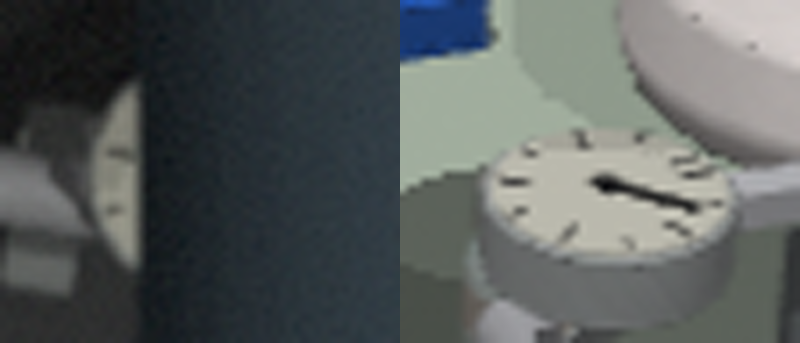

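Side view shows the needle from pivot (602,182) to (695,208), just past 2 mm. I automate the reading from the side camera.

```bash
cat >> h.py <<'E'
def dial(zd,n="side"):
    "needle reading in mm: dark pixels of the face mapped onto plane z=zd, gauge frame"
    c=r.capture(n);im=cv2.cvtColor(np.ascontiguousarray(c["img"]),cv2.COLOR_RGB2GRAY)
    u,v=[int(round(q)) for q in proj(c,W(0,.035,zd))]
    P=np.array([np.r_[togauge(onz(c,(i,j),zd))[:2]-[0,.035],im[j,i]] for j in range(v-25,v+26) for i in range(u-30,u+31)])
    br=P[(P[:,2]>140)&(np.hypot(P[:,0],P[:,1])<.045)]
    ctr=(br[:,:2].min(0)+br[:,:2].max(0))/2
    q=P[:,:2]-ctr;rr=np.hypot(q[:,0],q[:,1]);w=np.clip(130-P[:,2],0,None)*((rr>.008)&(rr<.022))
    d=(q*w[:,None]).sum(0);a=-np.arctan2(d[1],d[0])
    print(n,"ctr mm",(ctr*1e3).round(1),"size",((br[:,:2].max(0)-br[:,:2].min(0))*1e3).round(1),"reading",((a%(2*np.pi))/.3).round(2),"coh",(np.linalg.norm(d)/(w.sum()*.015)).round(2))
E
python3 -c "
from h import *
dial(.165);dial(.168)"
```

```text
side ctr mm [4.4 3.9] size [79.5 81.2] reading 2.9 coh 1.02
side ctr mm [3.2 1.7] size [80.7 85.4] reading 3.23 coh 0.89
```

```bash
python3 - <<'E'
s=open('h.py').read()
s=s.replace('ctr=(br[:,:2].min(0)+br[:,:2].max(0))/2','''ctr=np.zeros(2);dk=np.clip(70-P[:,2],0,None)
    for _ in range(0): pass
    near=br[np.hypot(br[:,0],br[:,1])<.033];white=np.hypot(P[:,0],P[:,1])<.034
    w=np.clip(130-P[:,2],0,None)*(np.hypot(P[:,0],P[:,1])<.023);X=P[:,:2]-np.average(P[:,:2],axis=0,weights=w)
    C=(X*w[:,None]).T@X;ax=np.linalg.eigh(C)[1][:,1];m=np.average(P[:,:2],axis=0,weights=w)
    ax=ax*np.sign(ax@m);b=-np.arctan2(ax[1],ax[0]);print("axis fit",((b%(2*np.pi))/.3).round(2),"line offset mm",((m[0]*ax[1]-m[1]*ax[0])*1e3).round(2))''')
s=s.replace("    for _ in range(0): pass\n    near=br[np.hypot(br[:,0],br[:,1])<.033];white=np.hypot(P[:,0],P[:,1])<.034\n","").replace(";dk=np.clip(70-P[:,2],0,None)","")
open('h.py','w').write(s)
E
python3 -c "
from h import *
dial(.164);dial(.167)
# hand-picked from d1 crop
c=r.capture('side');u,v=[int(round(q)) for q in proj(c,W(0,.035,.172))]
f=lambda x,y:togauge(onz(c,(u-28-.5+(x-400+.5)*56/400,v-24-.5+(y+.5)*48/343),.165))[:2]
a,b=f(602,182),f(695,208);print(a,b);d=b-a;print(-np.arctan2(d[1],d[0])/.3)
a,b=f(600,180),f(515,181);print('stroke',a,b)
"
```

```text
axis fit 2.82 line offset mm -6.56
side ctr mm [0. 0.] size [79.3 79.3] reading 0.42 coh 0.74
axis fit 2.68 line offset mm -1.84
side ctr mm [0. 0.] size [80.9 83.6] reading 2.27 coh 1.02
[0.00150981 0.04096528] [0.02171113 0.01932072]
2.732913738375175
stroke [0.00138836 0.04218854] [-0.0227043   0.04925036]
```

Reading ≈ 2.7 mm; lower 1.3 mm more.

Request:
{"api": "apply_moves", "payload": {"increments": [{"grip": 20,"dx": 0,"dy": 0,"dz": 0.0017,"rx": 0,"ry": 0,"rz": 0},{"grip": 20,"dx": 0,"dy": 0,"dz": 0,"rx": 0,"ry": 0,"rz": 0},{"grip": 20,"dx": 0,"dy": 0,"dz": 0,"rx": 0,"ry": 0,"rz": 0}]}}

```text
clock: 4.5
tcp_pos: [0.6399, 0.0066, 0.1986]
eef_rot: [0.092, 0.996, -0.0, 0.001]
force: [6.0, -2.2, -2.9]
finger_gap: 0.025
finger_force: 36.2
```

```bash
python3 -c "
from h import *
go(.09,.035,.223);dial(.166)"
```

```text
t 4.5 g [0.0905 0.0344 0.1986] F [ 6.  -2.2 -2.9] gap 0.025 tool y in gauge deg 90.11 z [ 0.003 -0.001 -1.   ]
1 rows of [ 0.0005  0.0008 -0.0306] total mm [  0.4   0.6 -24.4]
axis fit 3.31 line offset mm -2.35
side ctr mm [0. 0.] size [79.5 84.9] reading 2.76 coh 0.96
```

Request:
{"api": "apply_moves", "payload": {"increments": [{"grip": 20,"dx": 0,"dy": 0,"dz": 0.0013,"rx": 0,"ry": 0,"rz": 0},{"grip": 20,"dx": 0,"dy": 0,"dz": 0,"rx": 0,"ry": 0,"rz": 0},{"grip": 20,"dx": 0,"dy": 0,"dz": 0,"rx": 0,"ry": 0,"rz": 0}]}}

```text
clock: 4.8
tcp_pos: [0.6399, 0.0066, 0.1979]
eef_rot: [0.092, 0.996, -0.0, 0.001]
force: [5.7, -2.3, -0.0]
finger_gap: 0.0249
finger_force: 36.4
```

```bash
python3 -c "
from h import *
go(.09,.035,.223);dial(.166);pair('d2',.166)"
```

```text
t 4.8 g [0.0905 0.0343 0.1979] F [ 5.7 -2.3 -0. ] gap 0.0249 tool y in gauge deg 90.1 z [ 0.003 -0.001 -1.   ]
1 rows of [ 0.0005  0.0008 -0.0314] total mm [  0.4   0.7 -25.1]
axis fit 4.03 line offset mm -1.79
side ctr mm [0. 0.] size [79.5 84.9] reading 3.64 coh 1.0
```

View pics/d2.png

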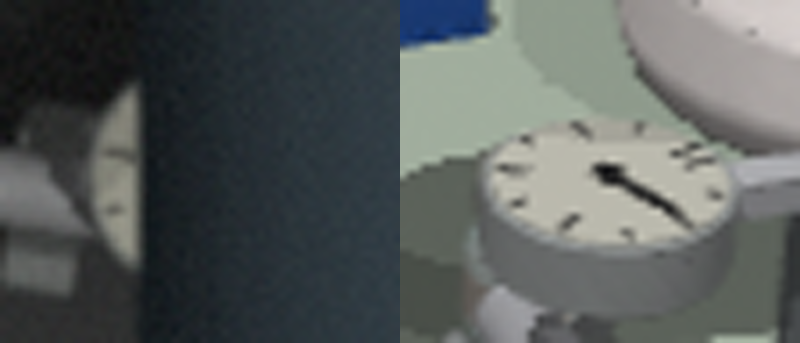

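The needle sits on the 4 mm stroke. Release, rise, and move over beside the upper spoke.

Request:
{"api": "apply_moves", "payload": {"increments": [{"grip": 60,"dx": 0,"dy": 0,"dz": 0,"rx": 0,"ry": 0,"rz": 0},{"grip": 60,"dx": 0,"dy": 0,"dz": 0,"rx": 0,"ry": 0,"rz": 0},{"grip": 60,"dx": 0,"dy": 0,"dz": 0,"rx": 0,"ry": 0,"rz": 0},{"grip": 60,"dx": 0,"dy": 0,"dz": 0,"rx": 0,"ry": 0,"rz": 0},{"grip": 60,"dx": 0,"dy": 0,"dz": -0.02,"rx": 0,"ry": 0,"rz": 0},{"grip": 60,"dx": 0,"dy": 0,"dz": -0.03,"rx": 0,"ry": 0,"rz": 0},{"grip": 60,"dx": 0,"dy": 0,"dz": -0.03,"rx": 0,"ry": 0,"rz": 0},{"grip": 60,"dx": 0,"dy": 0,"dz": 0,"rx": 0,"ry": 0,"rz": 0}]}}

```text
clock: 5.62
tcp_pos: [0.6411, 0.007, 0.2666]
eef_rot: [0.092, 0.996, 0.001, 0.004]
force: [1.1, 0.8, 0.9]
finger_gap: 0.0602
finger_force: 0.0
```

```bash
python3 -c "
from h import *
go(.035,-.109,.25);dial(.166)"
```

```text
t 5.6167 g [0.0916 0.035  0.2666] F [1.1 0.8 0.9] gap 0.0602 tool y in gauge deg 90.11 z [ 0.007  0.001 -1.   ]
4 rows of [ 0.0178 -0.045   0.005 ] total mm [  56.9 -143.9   15.9]
axis fit 4.0 line offset mm -1.92
side ctr mm [0. 0.] size [84.2 84.9] reading 3.57 coh 1.0
```

Request:
{"api": "apply_moves", "payload": {"increments": [{"grip": 0,"dx": 0.018,"dy": -0.045,"dz": 0,"rx": 0,"ry": 0,"rz": 0},{"grip": 0,"dx": 0.018,"dy": -0.045,"dz": 0,"rx": 0,"ry": 0,"rz": 0},{"grip": 0,"dx": 0.018,"dy": -0.045,"dz": 0,"rx": 0,"ry": 0,"rz": 0},{"grip": 0,"dx": 0.018,"dy": -0.045,"dz": 0,"rx": 0,"ry": 0,"rz": 0},{"grip": 0,"dx": 0,"dy": 0,"dz": 0.045,"rx": 0,"ry": 0,"rz": 0},{"grip": 0,"dx": 0,"dy": 0,"dz": 0.045,"rx": 0,"ry": 0,"rz": 0},{"grip": 0,"dx": 0,"dy": 0,"dz": 0,"rx": 0,"ry": 0,"rz": 0},{"grip": 0,"dx": 0,"dy": 0,"dz": 0,"rx": 0,"ry": 0,"rz": 0}]}}

```text
clock: 6.33
tcp_pos: [0.5539, -0.1233, 0.1881]
eef_rot: [0.092, 0.996, 0.0, -0.003]
force: [0.8, -0.1, 0.5]
finger_gap: 0.0002
finger_force: 0.0
```

```bash
python3 -c "
from h import *
go(.035,-.109,.108);dial(.166)
s=r.capture('side')
b=s['img'][180:360,300:480,::-1]
cv2.imwrite('pics/s3.png',cv2.resize(b,(600,600),interpolation=cv2.INTER_CUBIC))"
```

```text
t 6.3333 g [ 0.0301 -0.1092  0.1881] F [ 0.8 -0.1  0.5] gap 0.0002 tool y in gauge deg 90.13 z [-0.005  0.001 -1.   ]
3 rows of [-0.0022  0.0001  0.0334] total mm [-5.4  0.2 80. ]
axis fit 14.25 line offset mm 5.15
side ctr mm [0. 0.] size [85.3 85.5] reading 18.29 coh 0.46
```

View pics/s3.png

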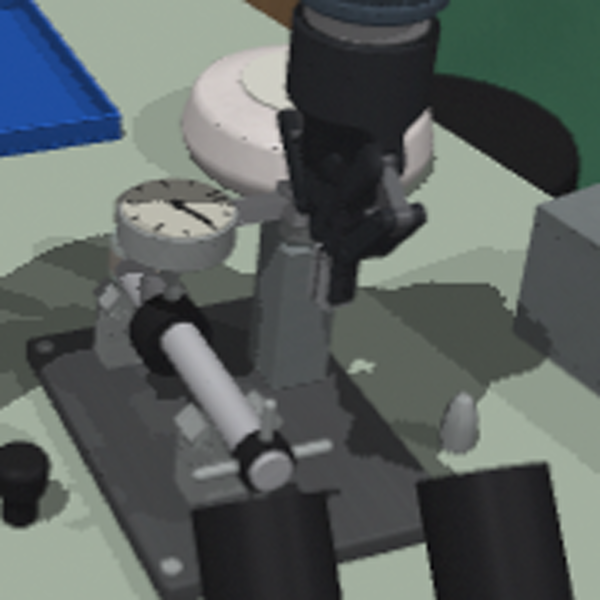

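Dial (178,210) still at 4 but partly shaded; fingers hang above the spoke's +x side. Descend beside the spoke.

Request:
{"api": "apply_moves", "payload": {"increments": [{"grip": 0,"dx": -0.007,"dy": 0,"dz": 0.033,"rx": 0,"ry": 0,"rz": 0},{"grip": 0,"dx": 0,"dy": 0,"dz": 0.033,"rx": 0,"ry": 0,"rz": 0},{"grip": 0,"dx": 0,"dy": 0,"dz": 0.034,"rx": 0,"ry": 0,"rz": 0},{"grip": 0,"dx": 0,"dy": 0,"dz": 0,"rx": 0,"ry": 0,"rz": 0},{"grip": 0,"dx": 0,"dy": 0,"dz": 0,"rx": 0,"ry": 0,"rz": 0}]}}

```text
clock: 6.85
tcp_pos: [0.5616, -0.1248, 0.1106]
eef_rot: [0.092, 0.996, 0.0, -0.0]
force: [0.8, -0.5, 0.2]
finger_gap: 0.0002
finger_force: 0.0
```

```bash
sed -i 's/def dial(zd,n="side"):/def dial(zd,n="side",th=60):/; s/clip(130-P/clip(th-P/g' h.py; python3 -c "
from h import *
go(.035,-.109,.108);dial(.166);dial(.166,th=45);dial(.166,th=75)"
```

```text
t 6.85 g [ 0.038  -0.1093  0.1106] F [ 0.8 -0.5  0.2] gap 0.0002 tool y in gauge deg 90.15 z [-0.  0. -1.]
1 rows of [0.0037 0.0003 0.0032] total mm [3.  0.3 2.6]
axis fit 4.13 line offset mm -2.05
side ctr mm [0. 0.] size [85.3 85.5] reading 3.6 coh 1.0
axis fit 16.09 line offset mm 1.22
side ctr mm [0. 0.] size [85.3 85.5] reading 0.0 coh nan
axis fit 4.1 line offset mm -2.07
side ctr mm [0. 0.] size [85.3 85.5] reading 3.62 coh 1.02h.py:47: RuntimeWarning: invalid value encountered in scalar divide
  print(n,"ctr mm",(ctr*1e3).round(1),"size",((br[:,:2].max(0)-br[:,:2].min(0))*1e3).round(1),"reading",((a%(2*np.pi))/.3).round(2),"coh",(np.linalg.norm(d)/(w.sum()*.015)).round(2))
```

Request:
{"api": "apply_moves", "payload": {"increments": [{"grip": 0,"dx": 0.01,"dy": 0,"dz": 0.0025,"rx": 0,"ry": 0,"rz": 0},{"grip": 0,"dx": 0.01,"dy": 0,"dz": 0,"rx": 0,"ry": 0,"rz": 0},{"grip": 0,"dx": 0.006,"dy": 0,"dz": 0,"rx": 0,"ry": 0,"rz": 0},{"grip": 0,"dx": 0.005,"dy": 0,"dz": 0,"rx": 0,"ry": 0,"rz": 0},{"grip": 0,"dx": 0.005,"dy": 0,"dz": 0,"rx": 0,"ry": 0,"rz": 0},{"grip": 0,"dx": 0.005,"dy": 0,"dz": 0,"rx": 0,"ry": 0,"rz": 0},{"grip": 0,"dx": 0,"dy": 0,"dz": 0,"rx": 0,"ry": 0,"rz": 0},{"grip": 0,"dx": 0,"dy": 0,"dz": 0,"rx": 0,"ry": 0,"rz": 0}]}}

```text
clock: 7.67
tcp_pos: [0.5286, -0.119, 0.1077]
eef_rot: [0.092, 0.996, 0.0, -0.0]
force: [-0.4, -0.4, -0.3]
finger_gap: -0.0002
finger_force: 0.3
```

```bash
python3 -c "
from h import *
go(-.015,-.109,.1086);dial(.166,th=75)"
```

```text
t 7.6667 g [ 0.0044 -0.1097  0.1077] F [-0.4 -0.4 -0.3] gap -0.0002 tool y in gauge deg 90.11 z [-0.  0. -1.]
1 rows of [ 0.0243  0.0009 -0.0011] total mm [19.4  0.7 -0.9]
axis fit 3.95 line offset mm -1.92
side ctr mm [0. 0.] size [78.5 85.5] reading 3.48 coh 0.95
```

Request:
{"api": "apply_moves", "payload": {"increments": [{"grip": 0,"dx": 0.006,"dy": 0,"dz": 0,"rx": 0,"ry": 0,"rz": 0},{"grip": 0,"dx": 0.006,"dy": 0,"dz": 0,"rx": 0,"ry": 0,"rz": 0},{"grip": 0,"dx": 0.006,"dy": 0,"dz": 0,"rx": 0,"ry": 0,"rz": 0},{"grip": 0,"dx": 0.006,"dy": 0,"dz": 0,"rx": 0,"ry": 0,"rz": 0},{"grip": 0,"dx": 0,"dy": 0,"dz": 0,"rx": 0,"ry": 0,"rz": 0},{"grip": 0,"dx": 0,"dy": 0,"dz": 0,"rx": 0,"ry": 0,"rz": 0}]}}

```text
clock: 8.22
tcp_pos: [0.509, -0.1153, 0.1075]
eef_rot: [0.092, 0.996, 0.0, -0.001]
force: [-0.5, -0.3, 0.3]
finger_gap: 0.0002
finger_force: 0.1
```

```bash
python3 -c "
from h import *
go(-.015,-.109,.1086);dial(.166,th=75)
s=r.capture('side')
b=s['img'][200:360,300:460,::-1]
cv2.imwrite('pics/s4.png',cv2.resize(b,(600,600),interpolation=cv2.INTER_CUBIC))"
```

```text
t 8.2167 g [-0.0155 -0.1097  0.1075] F [-0.5 -0.3  0.3] gap 0.0002 tool y in gauge deg 90.11 z [-0.002  0.    -1.   ]
1 rows of [-0.0007  0.0009 -0.0013] total mm [-0.5  0.7 -1.1]
axis fit 6.8 line offset mm -12.82
side ctr mm [0. 0.] size [70.6 81.8] reading 1.92 coh 1.0
```

View pics/s4.png

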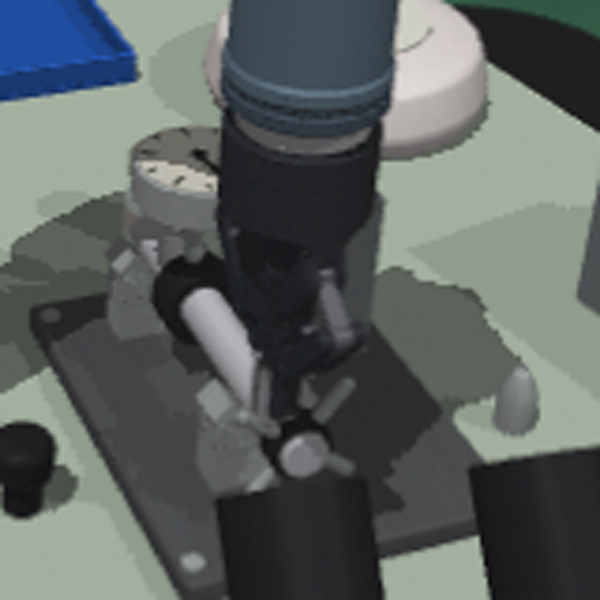

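Spokes are turned by about 50° (an X shape round (300,440)); the hand hides half the dial. Back off, rise, go round to the next spoke and read the dial.

Request:
{"api": "apply_moves", "payload": {"increments": [{"grip": 0,"dx": -0.01,"dy": 0.001,"dz": 0,"rx": 0,"ry": 0,"rz": 0},{"grip": 0,"dx": -0.003,"dy": 0,"dz": -0.03,"rx": 0,"ry": 0,"rz": 0},{"grip": 0,"dx": -0.02,"dy": 0,"dz": -0.025,"rx": 0,"ry": 0,"rz": 0},{"grip": 0,"dx": -0.025,"dy": 0,"dz": 0,"rx": 0,"ry": 0,"rz": 0},{"grip": 0,"dx": -0.025,"dy": 0,"dz": 0,"rx": 0,"ry": 0,"rz": 0},{"grip": 0,"dx": 0,"dy": 0,"dz": 0,"rx": 0,"ry": 0,"rz": 0},{"grip": 0,"dx": 0,"dy": 0,"dz": 0,"rx": 0,"ry": 0,"rz": 0}]}}

```text
clock: 8.9
tcp_pos: [0.5762, -0.1269, 0.1514]
eef_rot: [0.092, 0.996, -0.0, -0.0]
force: [0.0, 0.8, -0.6]
finger_gap: 0.0002
finger_force: 0.0
```

```bash
python3 -c "
from h import *
go(.05,-.109,.1086);dial(.166,th=75)"
```

```text
t 8.9 g [ 0.0527 -0.1087  0.1514] F [ 0.   0.8 -0.6] gap 0.0002 tool y in gauge deg 90.13 z [-0. -0. -1.]
2 rows of [ 0.0017 -0.0002  0.0267] total mm [ 2.7 -0.3 42.8]
axis fit 4.99 line offset mm -1.8
side ctr mm [0. 0.] size [85.3 81.4] reading 4.55 coh 1.0
```

Request:
{"api": "apply_moves", "payload": {"increments": [{"grip": 0,"dx": 0,"dy": 0,"dz": 0.027,"rx": 0,"ry": 0,"rz": 0},{"grip": 0,"dx": 0,"dy": 0,"dz": 0.027,"rx": 0,"ry": 0,"rz": 0},{"grip": 0,"dx": 0.01,"dy": 0,"dz": 0,"rx": 0,"ry": 0,"rz": 0},{"grip": 0,"dx": 0.007,"dy": 0,"dz": 0,"rx": 0,"ry": 0,"rz": 0},{"grip": 0,"dx": 0.007,"dy": 0,"dz": 0,"rx": 0,"ry": 0,"rz": 0},{"grip": 0,"dx": 0.007,"dy": 0,"dz": 0,"rx": 0,"ry": 0,"rz": 0},{"grip": 0,"dx": 0.007,"dy": 0,"dz": 0,"rx": 0,"ry": 0,"rz": 0},{"grip": 0,"dx": 0.007,"dy": 0,"dz": 0,"rx": 0,"ry": 0,"rz": 0}]}}

```text
clock: 9.62
tcp_pos: [0.5403, -0.1204, 0.1096]
eef_rot: [0.092, 0.996, -0.0, 0.001]
force: [2.3, -0.2, 1.1]
finger_gap: -0.0001
finger_force: 1.4
```

```bash
python3 -c "
from h import *
go(-.015,-.109,.1086);dial(.166,th=75)"
```

```text
t 9.6167 g [ 0.0162 -0.1089  0.1096] F [ 2.3 -0.2  1.1] gap -0.0001 tool y in gauge deg 90.11 z [ 0.002 -0.    -1.   ]
1 rows of [ 0.039  -0.0001  0.0012] total mm [31.2 -0.1  1. ]
axis fit 7.28 line offset mm -0.52
side ctr mm [0. 0.] size [85.3 85.5] reading 7.21 coh 1.06
```

Request:
{"api": "apply_moves", "payload": {"increments": [{"grip": 0,"dx": 0.0065,"dy": 0,"dz": 0.001,"rx": 0,"ry": 0,"rz": 0},{"grip": 0,"dx": 0.0065,"dy": 0,"dz": 0,"rx": 0,"ry": 0,"rz": 0},{"grip": 0,"dx": 0.0065,"dy": 0,"dz": 0,"rx": 0,"ry": 0,"rz": 0},{"grip": 0,"dx": 0.0065,"dy": 0,"dz": 0,"rx": 0,"ry": 0,"rz": 0},{"grip": 0,"dx": 0.0065,"dy": 0,"dz": 0,"rx": 0,"ry": 0,"rz": 0},{"grip": 0,"dx": 0.005,"dy": 0,"dz": 0,"rx": 0,"ry": 0,"rz": 0},{"grip": 0,"dx": 0,"dy": 0,"dz": 0,"rx": 0,"ry": 0,"rz": 0}]}}

```text
clock: 10.25
tcp_pos: [0.509, -0.1146, 0.1075]
eef_rot: [0.092, 0.996, 0.0, -0.001]
force: [0.2, 0.1, 1.3]
finger_gap: -0.0003
finger_force: 0.7
```

```bash
python3 -c "
from h import *
go(-.015,-.109,.1086)"
```

```text
t 10.25 g [-0.0156 -0.109   0.1075] F [0.2 0.1 1.3] gap -0.0003 tool y in gauge deg 90.11 z [-0.002  0.    -1.   ]
1 rows of [-0.0008 -0.     -0.0014] total mm [-0.6 -0.  -1.1]
```

Request:
{"api": "apply_moves", "payload": {"increments": [{"grip": 0,"dx": -0.01,"dy": 0,"dz": 0,"rx": 0,"ry": 0,"rz": 0},{"grip": 0,"dx": -0.003,"dy": 0,"dz": -0.03,"rx": 0,"ry": 0,"rz": 0},{"grip": 0,"dx": -0.02,"dy": 0,"dz": -0.025,"rx": 0,"ry": 0,"rz": 0},{"grip": 0,"dx": -0.025,"dy": 0,"dz": 0,"rx": 0,"ry": 0,"rz": 0},{"grip": 0,"dx": -0.025,"dy": 0,"dz": 0,"rx": 0,"ry": 0,"rz": 0},{"grip": 0,"dx": 0,"dy": 0,"dz": 0,"rx": 0,"ry": 0,"rz": 0},{"grip": 0,"dx": 0,"dy": 0,"dz": 0,"rx": 0,"ry": 0,"rz": 0}]}}

```text
clock: 10.83
tcp_pos: [0.5758, -0.1269, 0.151]
eef_rot: [0.092, 0.996, -0.0, -0.001]
force: [-0.3, 0.2, 0.1]
finger_gap: 0.0001
finger_force: 0.0
```

```bash
python3 -c "
from h import *
go(.05,-.109,.1086);dial(.166,th=75)"
```

```text
t 10.8333 g [ 0.0523 -0.1087  0.151 ] F [-0.3  0.2  0.1] gap 0.0001 tool y in gauge deg 90.12 z [-0.002  0.    -1.   ]
2 rows of [ 0.0014 -0.0002  0.0265] total mm [ 2.2 -0.3 42.4]
axis fit 11.36 line offset mm 1.34
side ctr mm [0. 0.] size [85.3 81.4] reading 11.64 coh 1.06
```

```bash
cat >> h.py <<'E'
def rd(th=75,zd=.166,ctr=(.0017,.0009),k=5):
    "reading averaged over k pictures, window centred on the pivot; direction taken from pivot and from axis fit"
    o=[]
    for _ in range(k):
        c=r.capture("side");im=cv2.cvtColor(np.ascontiguousarray(c["img"]),cv2.COLOR_RGB2GRAY)
        u,v=[int(round(q)) for q in proj(c,W(0,.035,zd))]
        ij=[(i,j) for j in range(v-20,v+21) for i in range(u-25,u+26)]
        q=np.array([togauge(onz(c,p,zd))[:2] for p in ij])-[0,.035]-ctr;g=np.array([im[j,i] for i,j in ij])
        rr=np.hypot(*q.T);w=np.clip(th-g.astype(float),0,None)
        w1=w*((rr>.007)&(rr<.021));d=(q*w1[:,None]).sum(0)
        w2=w*(rr<.021);m=np.average(q,axis=0,weights=w2);X=q-m;ax=np.linalg.eigh((X*w2[:,None]).T@X)[1][:,1];ax*=np.sign(ax@d)
        o.append([(-np.arctan2(e[1],e[0]))%(2*np.pi)/.3 for e in(d,ax)]+[np.linalg.norm(d)/w1.sum()*1e3])
    print("reading pivot/axis/radius",np.mean(o,0).round(2),"sd",np.std(o,0).round(2))
E
python3 -c "
from h import *
rd();rd(k=1,th=90)"
```

```text
reading pivot/axis/radius [11.34 11.35 15.19] sd [0.   0.   0.03]
reading pivot/axis/radius [11.35 11.4  15.08] sd [0. 0. 0.]
```

Request:
{"api": "apply_moves", "payload": {"increments": [{"grip": 0,"dx": 0,"dy": 0,"dz": 0.0265,"rx": 0,"ry": 0,"rz": 0},{"grip": 0,"dx": 0,"dy": 0,"dz": 0.0265,"rx": 0,"ry": 0,"rz": 0},{"grip": 0,"dx": 0.01,"dy": 0,"dz": 0,"rx": 0,"ry": 0,"rz": 0},{"grip": 0,"dx": 0.007,"dy": 0,"dz": 0,"rx": 0,"ry": 0,"rz": 0},{"grip": 0,"dx": 0.007,"dy": 0,"dz": 0,"rx": 0,"ry": 0,"rz": 0},{"grip": 0,"dx": 0.007,"dy": 0,"dz": 0,"rx": 0,"ry": 0,"rz": 0},{"grip": 0,"dx": 0.004,"dy": 0,"dz": 0,"rx": 0,"ry": 0,"rz": 0},{"grip": 0,"dx": 0,"dy": 0,"dz": 0,"rx": 0,"ry": 0,"rz": 0}]}}

```text
clock: 11.85
tcp_pos: [0.5478, -0.1218, 0.1102]
eef_rot: [0.092, 0.996, 0.0, 0.0]
force: [0.7, 0.1, 0.7]
finger_gap: 0.0001
finger_force: 0.7
```

```bash
python3 -c "
from h import *
go(-.015,-.109,.1086);rd(k=3)"
```

```text
t 11.85 g [ 0.0238 -0.1089  0.1102] F [0.7 0.1 0.7] gap 0.0001 tool y in gauge deg 90.1 z [ 0.  0. -1.]
1 rows of [ 0.0486 -0.0001  0.002 ] total mm [38.8 -0.1  1.6]
reading pivot/axis/radius [13.2 13.1 13.9] sd [0.   0.   0.01]
```

Request:
{"api": "apply_moves", "payload": {"increments": [{"grip": 0,"dx": 0.006,"dy": 0,"dz": 0.002,"rx": 0,"ry": 0,"rz": 0},{"grip": 0,"dx": 0.004,"dy": 0,"dz": 0,"rx": 0,"ry": 0,"rz": 0},{"grip": 0,"dx": 0,"dy": 0,"dz": 0,"rx": 0,"ry": 0,"rz": 0},{"grip": 0,"dx": 0,"dy": 0,"dz": 0,"rx": 0,"ry": 0,"rz": 0}]}}

```text
clock: 12.33
tcp_pos: [0.5395, -0.1202, 0.1074]
eef_rot: [0.092, 0.996, 0.0, -0.001]
force: [-0.1, 0.5, 0.0]
finger_gap: 0.0001
finger_force: 0.2
```

```bash
python3 -c "
from h import *
go(-.015,-.109,.1086);rd(k=2)"
```

```text
t 12.3333 g [ 0.0154 -0.1089  0.1074] F [-0.1  0.5  0. ] gap 0.0001 tool y in gauge deg 90.11 z [-0.002  0.    -1.   ]
1 rows of [ 0.038  -0.0001 -0.0015] total mm [30.4 -0.1 -1.2]
reading pivot/axis/radius [13.63 13.67 14.42] sd [0. 0. 0.]
```

Request:
{"api": "apply_moves", "payload": {"increments": [{"grip": 0,"dx": 0.006,"dy": 0,"dz": 0,"rx": 0,"ry": 0,"rz": 0},{"grip": 0,"dx": 0.004,"dy": 0,"dz": 0,"rx": 0,"ry": 0,"rz": 0},{"grip": 0,"dx": 0,"dy": 0,"dz": 0,"rx": 0,"ry": 0,"rz": 0},{"grip": 0,"dx": 0,"dy": 0,"dz": 0,"rx": 0,"ry": 0,"rz": 0}]}}

```text
clock: 12.77
tcp_pos: [0.532, -0.1188, 0.1076]
eef_rot: [0.092, 0.996, 0.0, -0.001]
force: [-0.0, 0.1, 0.7]
finger_gap: 0.0002
finger_force: 0.3
```

```bash
python3 -c "
from h import *
go(-.015,-.109,.1086);rd(k=2)"
```

```text
t 12.7667 g [ 0.0077 -0.1089  0.1076] F [-0.   0.1  0.7] gap 0.0002 tool y in gauge deg 90.11 z [-0.001  0.    -1.   ]
1 rows of [ 0.0284 -0.0001 -0.0012] total mm [22.7 -0.  -0.9]
reading pivot/axis/radius [13.73 13.75 14.23] sd [0.   0.   0.01]
```

Request:
{"api": "apply_moves", "payload": {"increments": [{"grip": 0,"dx": 0.006,"dy": 0,"dz": 0,"rx": 0,"ry": 0,"rz": 0},{"grip": 0,"dx": 0.004,"dy": 0,"dz": 0,"rx": 0,"ry": 0,"rz": 0},{"grip": 0,"dx": 0,"dy": 0,"dz": 0,"rx": 0,"ry": 0,"rz": 0},{"grip": 0,"dx": 0,"dy": 0,"dz": 0,"rx": 0,"ry": 0,"rz": 0}]}}

```text
clock: 13.2
tcp_pos: [0.5241, -0.1173, 0.1076]
eef_rot: [0.092, 0.996, 0.0, -0.0]
force: [0.9, -0.5, 0.3]
finger_gap: -0.0003
finger_force: 0.4
```

```bash
python3 -c "
from h import *
go(-.015,-.109,.1086);rd(k=2)"
```

```text
t 13.2 g [-0.0003 -0.1089  0.1076] F [ 0.9 -0.5  0.3] gap -0.0003 tool y in gauge deg 90.11 z [-0.001  0.    -1.   ]
1 rows of [ 0.0184 -0.0001 -0.0012] total mm [14.7 -0.1 -0.9]
reading pivot/axis/radius [13.36 13.43 13.78] sd [0.   0.01 0.01]
```

Fit of the four readings against spoke angle gives the peak at spoke angle ≈ 11.2° (max ≈ 13.77); I'm past it at 33°. I go round, push back to about −12°, then approach again from the same side.

Request:
{"api": "apply_moves", "payload": {"increments": [{"grip": 0,"dx": -0.01,"dy": 0,"dz": 0,"rx": 0,"ry": 0,"rz": 0},{"grip": 0,"dx": 0,"dy": 0,"dz": -0.03,"rx": 0,"ry": 0,"rz": 0},{"grip": 0,"dx": 0,"dy": 0,"dz": -0.025,"rx": 0,"ry": 0,"rz": 0},{"grip": 0,"dx": 0.033,"dy": 0,"dz": 0,"rx": 0,"ry": 0,"rz": 0},{"grip": 0,"dx": 0.034,"dy": 0,"dz": 0,"rx": 0,"ry": 0,"rz": 0},{"grip": 0,"dx": 0,"dy": 0,"dz": 0,"rx": 0,"ry": 0,"rz": 0},{"grip": 0,"dx": 0,"dy": 0,"dz": 0,"rx": 0,"ry": 0,"rz": 0}]}}

```text
clock: 13.88
tcp_pos: [0.479, -0.1089, 0.1517]
eef_rot: [0.092, 0.996, 0.0, -0.001]
force: [0.4, -0.7, 0.7]
finger_gap: -0.0001
finger_force: 0.0
```

```bash
python3 -c "
from h import *
go(-.046,-.109,.1076);rd(k=1)"
```

```text
t 13.8833 g [-0.0462 -0.109   0.1517] F [ 0.4 -0.7  0.7] gap -0.0001 tool y in gauge deg 90.11 z [-0.001  0.    -1.   ]
2 rows of [-0.0001 -0.      0.0275] total mm [-0.2 -0.1 44.1]
reading pivot/axis/radius [4.93 5.64 0.57] sd [0. 0. 0.]
```

Request:
{"api": "apply_moves", "payload": {"increments": [{"grip": 0,"dx": 0,"dy": 0,"dz": 0.0275,"rx": 0,"ry": 0,"rz": 0},{"grip": 0,"dx": 0,"dy": 0,"dz": 0.0275,"rx": 0,"ry": 0,"rz": 0},{"grip": 0,"dx": -0.01,"dy": 0,"dz": 0,"rx": 0,"ry": 0,"rz": 0},{"grip": 0,"dx": -0.007,"dy": 0,"dz": 0,"rx": 0,"ry": 0,"rz": 0},{"grip": 0,"dx": -0.007,"dy": 0,"dz": 0,"rx": 0,"ry": 0,"rz": 0},{"grip": 0,"dx": -0.007,"dy": 0,"dz": 0,"rx": 0,"ry": 0,"rz": 0},{"grip": 0,"dx": -0.007,"dy": 0,"dz": 0,"rx": 0,"ry": 0,"rz": 0},{"grip": 0,"dx": -0.007,"dy": 0,"dz": 0,"rx": 0,"ry": 0,"rz": 0}]}}

```text
clock: 14.6
tcp_pos: [0.5162, -0.1159, 0.1084]
eef_rot: [0.092, 0.996, 0.0, 0.0]
force: [-3.7, 0.6, 1.8]
finger_gap: 0.0
finger_force: 1.6
```

```bash
python3 -c "
from h import *
go(-.01,-.109,.1076);rd(k=1)"
```

```text
t 14.6 g [-0.0083 -0.1089  0.1084] F [-3.7  0.6  1.8] gap 0.0 tool y in gauge deg 90.11 z [ 0.001 -0.    -1.   ]
1 rows of [ 0.0021 -0.0001  0.001 ] total mm [ 1.7 -0.1  0.8]
reading pivot/axis/radius [17.29 12.57  3.  ] sd [0. 0. 0.]
```

Request:
{"api": "apply_moves", "payload": {"increments": [{"grip": 0,"dx": 0.01,"dy": 0,"dz": 0,"rx": 0,"ry": 0,"rz": 0},{"grip": 0,"dx": 0,"dy": 0,"dz": -0.03,"rx": 0,"ry": 0,"rz": 0},{"grip": 0,"dx": 0,"dy": 0,"dz": -0.025,"rx": 0,"ry": 0,"rz": 0},{"grip": 0,"dx": -0.034,"dy": 0,"dz": 0,"rx": 0,"ry": 0,"rz": 0},{"grip": 0,"dx": -0.036,"dy": 0,"dz": 0,"rx": 0,"ry": 0,"rz": 0},{"grip": 0,"dx": 0,"dy": 0,"dz": 0,"rx": 0,"ry": 0,"rz": 0},{"grip": 0,"dx": 0,"dy": 0,"dz": 0,"rx": 0,"ry": 0,"rz": 0}]}}

```text
clock: 15.23
tcp_pos: [0.5634, -0.1246, 0.152]
eef_rot: [0.092, 0.996, -0.0, 0.001]
force: [-0.6, 1.1, -0.2]
finger_gap: 0.0001
finger_force: 0.0
```

```bash
python3 -c "
from h import *
go(.035,-.109,.1076);rd(k=2)"
```

```text
t 15.2333 g [ 0.0397 -0.1087  0.152 ] F [-0.6  1.1 -0.2] gap 0.0001 tool y in gauge deg 90.12 z [ 0.002 -0.    -1.   ]
2 rows of [ 0.003  -0.0002  0.0277] total mm [ 4.7 -0.3 44.3]
reading pivot/axis/radius [13.08 13.07 14.09] sd [0. 0. 0.]
```

Request:
{"api": "apply_moves", "payload": {"increments": [{"grip": 0,"dx": 0,"dy": 0,"dz": 0.0275,"rx": 0,"ry": 0,"rz": 0},{"grip": 0,"dx": 0,"dy": 0,"dz": 0.0275,"rx": 0,"ry": 0,"rz": 0},{"grip": 0,"dx": 0.01,"dy": 0,"dz": 0,"rx": 0,"ry": 0,"rz": 0},{"grip": 0,"dx": 0.008,"dy": 0,"dz": 0,"rx": 0,"ry": 0,"rz": 0},{"grip": 0,"dx": 0.007,"dy": 0,"dz": 0,"rx": 0,"ry": 0,"rz": 0},{"grip": 0,"dx": 0.006,"dy": 0,"dz": 0,"rx": 0,"ry": 0,"rz": 0},{"grip": 0,"dx": 0.003,"dy": 0,"dz": 0,"rx": 0,"ry": 0,"rz": 0},{"grip": 0,"dx": 0,"dy": 0,"dz": 0,"rx": 0,"ry": 0,"rz": 0}]}}

```text
clock: 16.0
tcp_pos: [0.5361, -0.1196, 0.1089]
eef_rot: [0.092, 0.996, 0.0, 0.001]
force: [1.7, -0.4, 1.0]
finger_gap: -0.0001
finger_force: 0.7
```

```bash
python3 -c "
from h import *
go(.0102,-.109,.1076);rd(k=2)"
```

```text
t 16.0 g [ 0.0119 -0.1089  0.1089] F [ 1.7 -0.4  1. ] gap -0.0001 tool y in gauge deg 90.1 z [ 0.002 -0.    -1.   ]
1 rows of [ 0.0021 -0.0001  0.0016] total mm [ 1.7 -0.1  1.3]
reading pivot/axis/radius [13.75 13.73 13.97] sd [0.   0.   0.01]
```

Request:
{"api": "apply_moves", "payload": {"increments": [{"grip": 0,"dx": 0.001,"dy": 0,"dz": 0,"rx": 0,"ry": 0,"rz": 0},{"grip": 0,"dx": 0,"dy": 0,"dz": 0,"rx": 0,"ry": 0,"rz": 0},{"grip": 0,"dx": 0,"dy": 0,"dz": 0,"rx": 0,"ry": 0,"rz": 0}]}}

```text
clock: 16.35
tcp_pos: [0.5358, -0.1195, 0.108]
eef_rot: [0.092, 0.996, -0.0, 0.001]
force: [3.6, -0.7, 1.3]
finger_gap: -0.0001
finger_force: 1.7
```

```bash
python3 -c "
from h import *
go(.0102,-.109,.1076);rd(k=2)"
```

```text
t 16.35 g [ 0.0115 -0.1088  0.108 ] F [ 3.6 -0.7  1.3] gap -0.0001 tool y in gauge deg 90.12 z [ 0.001 -0.    -1.   ]
1 rows of [ 0.0017 -0.0002  0.0005] total mm [ 1.3 -0.2  0.4]
reading pivot/axis/radius [13.74 13.72 13.95] sd [0.   0.   0.02]
```

Request:
{"api": "apply_moves", "payload": {"increments": [{"grip": 0,"dx": 0.0015,"dy": 0,"dz": 0,"rx": 0,"ry": 0,"rz": 0},{"grip": 0,"dx": 0,"dy": 0,"dz": 0,"rx": 0,"ry": 0,"rz": 0},{"grip": 0,"dx": 0,"dy": 0,"dz": 0,"rx": 0,"ry": 0,"rz": 0}]}}

```text
clock: 16.7
tcp_pos: [0.5338, -0.1191, 0.1077]
eef_rot: [0.092, 0.996, -0.0, -0.0]
force: [3.5, -1.6, 1.0]
finger_gap: -0.0001
finger_force: 1.7
```

```bash
python3 -c "
from h import *
go(.0102,-.109,.1076);rd(k=2)"
```

```text
t 16.7 g [ 0.0095 -0.1089  0.1077] F [ 3.5 -1.6  1. ] gap -0.0001 tool y in gauge deg 90.11 z [-0.  0. -1.]
1 rows of [-0.0009 -0.0002  0.0001] total mm [-0.7 -0.1  0.1]
reading pivot/axis/radius [13.74 13.73 13.88] sd [0.   0.   0.01]
```

Within about 2° of the peak. Withdraw sideways, then up.

Request:
{"api": "apply_moves", "payload": {"increments": [{"grip": 0,"dx": -0.01,"dy": 0,"dz": 0,"rx": 0,"ry": 0,"rz": 0},{"grip": 0,"dx": -0.01,"dy": 0,"dz": 0,"rx": 0,"ry": 0,"rz": 0},{"grip": 0,"dx": 0,"dy": 0,"dz": -0.04,"rx": 0,"ry": 0,"rz": 0},{"grip": 0,"dx": 0,"dy": 0,"dz": -0.045,"rx": 0,"ry": 0,"rz": 0},{"grip": 0,"dx": 0,"dy": -0.04,"dz": -0.03,"rx": 0,"ry": 0,"rz": 0},{"grip": 0,"dx": 0,"dy": -0.045,"dz": 0,"rx": 0,"ry": 0,"rz": 0},{"grip": 0,"dx": 0,"dy": -0.045,"dz": 0,"rx": 0,"ry": 0,"rz": 0},{"grip": 0,"dx": 0,"dy": -0.03,"dz": 0,"rx": 0,"ry": 0,"rz": 0}]}}

```text
clock: 17.47
tcp_pos: [0.5247, -0.2517, 0.2]
eef_rot: [0.093, 0.996, -0.001, -0.0]
force: [0.3, -0.8, 0.1]
finger_gap: -0.0
finger_force: 0.0
```

Request:
{"api": "apply_moves", "payload": {"increments": [{"grip": 0,"dx": 0,"dy": 0,"dz": 0,"rx": 0,"ry": 0,"rz": 0},{"grip": 0,"dx": 0,"dy": 0,"dz": 0,"rx": 0,"ry": 0,"rz": 0},{"grip": 0,"dx": 0,"dy": 0,"dz": 0,"rx": 0,"ry": 0,"rz": 0}]}}

```text
clock: 17.72
tcp_pos: [0.5261, -0.2468, 0.1991]
eef_rot: [0.092, 0.996, 0.001, -0.001]
force: [-0.3, 1.0, -0.5]
finger_gap: 0.0001
finger_force: 0.0
```

```bash
python3 -c "
from h import *
rd(k=2);rd(k=1,th=100)
c=r.capture('top')
A=cv2.resize(np.ascontiguousarray(c['img'][150:280,295:435,::-1]),(400,372),interpolation=cv2.INTER_CUBIC)
s=r.capture('side')
B=cv2.resize(np.ascontiguousarray(s['img'][200:340,300:450,::-1]),(400,372),interpolation=cv2.INTER_CUBIC)
cv2.imwrite('pics/end.png',np.hstack([A,B]))"
```

```text
reading pivot/axis/radius [13.74 13.8  13.93] sd [0.   0.   0.04]
reading pivot/axis/radius [13.77 13.83 13.34] sd [0. 0. 0.]
```

View pics/end.png

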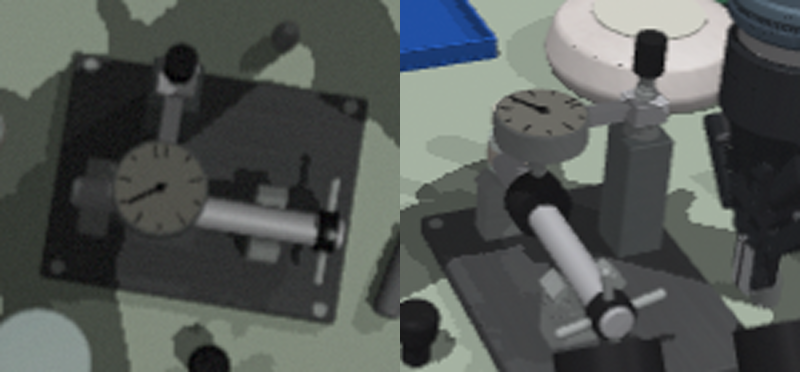

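The tube is seated with the foot on the ring. The needle, from (160,187) to (130,200) in the top half, stands near 13.8. The gripper is clear and the other things on the bench are in place, so I hand in.

```bash
python3 -c "
from bench import r
print(r.finish_job())"
```

```text
the job is handed in; nothing more can be done
None
```

The job is handed in: I set the dial to about 4 mm and let go of the knob, then turned the tube to within about 2° of the ring's estimated high point, where the dial reads about 13.75 mm with the foot on the ring and the gripper clear; the hand-in gave no verdict.

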